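# Lock the work light onto its ball mount

### The job

Raise the red-knobbed locking lever on the orange work-light coupler fully, then lift the coupler by its black grip and lower it upright onto the smaller of the two steel balls, lever still raised, until its rim sits flat on the mount. Then press the lever fully down to lock it and let go.

Things in the scene. Friction and masses are not known exactly. Their poses are not given: they have to be found in the camera images.
- coupler_grip (a point): Centre of the black grip block (34 x 26 x 50 mm high) atop the loose 0.9-kg work-light coupler. z up, x level towards the lever: pinch along y. Below on the axis, an orange bell, 44 mm wide, 72 mm at its open rim 85 mm below this point; its mouth funnels from 64 to 36 mm inside. A yellow lamp reaches 48 mm to -x, 30 mm or more below. Lever hinge (axis along y): 30 mm along +x, 48 mm below.
- lever_knob (a point): Centre of the red 20 mm ball knob at the end of the coupler's steel lever (9 mm rod), 60 mm from the hinge. Lever down: the knob is level with the hinge, 90 mm along the grip's +x from the coupler's axis, 37 mm above the rim. It swings in a vertical arc, up and back towards the grip.
- lock_lever (a joint): Lever angle, rad: 0 = fully down (level, locked), 1.0 = fully up, at its stop. Starts down or nearly so. It stays where it is left; moving it takes 1 to 1.5 N at the knob. When down, its hook reaches into the bell under the ball and blocks the mouth; above 0.5 it is clear.
- small_mount_ball (a point): Centre of the smaller steel ball, 32 mm, necked above a round grey mount fixed to the bench. z up. The flat 84 mm seat for the coupler's rim lies 24 mm below this point, 38 mm above the bench; seated, the grip centre is 61 mm above this point. Any coupler yaw will do. The similar mount with a 50 mm ball is not to be used.
Things that resemble listed ones, but are neither listed nor needed, are in the scene too. What is shaped like the part that bears small_mount_ball but blue or pink is not meant.

How it is judged:
By the outcome, as a careful person would: the job done as asked, in the order asked, and still so for the second after the job is handed in, with the robot touching nothing.
It also fails if it takes over 58 s, if anything falls off the work surface, if the arm or the gripper's body presses on something with over 40 N, if the wrist force passes 120 N, or if a joint passes its speed limit or range.

### The arm

A 6-joint arm with a two-finger parallel gripper is mounted at the origin on the work surface. World frame = base frame: x ahead of the robot, y to its left, z up, the work surface at z = 0. Lengths are in mm, angles in rad, forces in N, time in s.
With the tool pointing down it reaches from about 325 to 925 mm from the base axis. Payload 3.1 kg.
Tool frame: the origin (TCP) lies on the centre line of the jaws, within the pads' length; the fingertips stand ahead of it and the grasp point (between the pads) lies 6 mm ahead of it (robot.tip_reach is the z of the fingertips in the tool frame, in mm); z points along the fingers, y is the line along which they close (so a half turn about z gives the same grasp; the last joint's range is limited). The gripper opens to 85 mm and grips with 20 to 120 N. Pads are 22 mm wide; open, the fingers measure 114 mm over their backs; the gripper's body (76 mm by 85 mm) begins 54 mm behind the grasp point. The pads swing forward as they close: fully open they stand 13 mm farther back than shut.
Start: joints at [1.044, 0.217, 1.613, -0, 1.311, -0.112], TCP at [251.863, 572.018, 256.3] pointing down, gripper open.
Joint ranges: [-2.75, 2.75], [-0.78, 2.1], [0.31, 2.55], [-1.13, 4.27], [0.13, 2.63], [-2.58, 2.58]. Speed limits (rad/s): [2.79, 2.79, 3.14, 3.14, 3.14, 3.14].

### API

Orientations are given as [roll, pitch, yaw] about the fixed x, y, z axes, in that order (R = Rz(yaw) Ry(pitch) Rx(roll)).
In Python, from bench import status, camera, workorder, robot gives the robot as it stands. The module is installed in compiled form; this text tells all that it offers.
- The arm moves only by the tool servo_tool, never from a script. Its argument "moves" is a list of rows, each a list of 4 numbers: the shift along the tool's x, y, z in cm, then the turn about the tool's z in rad. A call has 1 to 5 rows; each row shifts and turns the commanded pose from where the row before left it, along the tool's axes as they then stand; what a row does not reach is not made up. A row lasts 1/10 s, in which the tool goes at most 50 mm and 8.59 degrees, less where a joint would pass 70% of its speed; a pose out of reach is approached as far as the arm can. A call is refused whole if a number of a shift passes 5 or a number of a turn 0.15, either way. A call with a gripper value outside its range is refused whole. "gripper" is the finger opening in cm, from 0 to 8.54, set as the call begins (left out, the last holds). The fingers move at their own pace and stop on an object; "newtons" is the grip in N (left out, the last holds). Time passes only in rows, so rows that do not move let the fingers close. It gives the time, the measured TCP pose, the force, the opening and the grip force at its end, in the units of the state.
- status.observe(): the state, without advancing time (a new reading comes with each control period).
- camera(name): name is "scene" or "top"; returns a dict with "color" (384x512x3 uint8, red, green, blue), "mtx" (3x3 intrinsics, pixels), "world_from_camera" (4x4, takes a point from camera to world coordinates). Camera axes: x right, y down, z forward; pixel columns grow to the right and rows downward; lengths in mm; the calibration is good to about 2 mm. A picture is of the moment at which its call begins. There is no depth.
- workorder.close_job(): hands the job in; it is judged then, once.
The state is a dict: "clock": time; "joint_pos": joint angles; "joint_vel": joint speeds; "effort": joint torques, N m; "tcp_pos": TCP position; "eef_rot": TCP orientation; "ft_force": force on the tool from outside, world axes, zero at the start; "ft_torque": the same for the moment, N m; "finger_gap": finger opening in mm; "grasp_force": force on a finger pad.
Only numpy, scipy, OpenCV 4.12 (cv2) and the standard library are available. Lean on these libraries where they do the work, as an engineer would, in place of code of your own. Each camera call takes 0.05 s, during which the arm holds its last target. There are 200 camera calls.

## Working session

There is one attempt and no reset: what is moved stays moved. The work goes in short steps, Python scripts to look and compute and a tool call to move; the robot and the scene stay as the last step left them, time stands still between calls to the robot, and variables do not carry over. Pictures are saved under pics/ and viewed, at most 10 in all, crops included, and the job is handed in when it is done.

Besides the shell and the picture viewer there is one more tool, called by a JSON object that holds its "op" and its "data". servo_tool: Moves the arm, as the interface text tells. Its arguments: {"type":"object","properties":{"moves":{"type":"array"},"gripper":{"type":"number"},"newtons":{"type":"number"}},"required":["moves"]}

```bash
mkdir -p pics; cat > h.py <<'E'
import numpy as np, cv2
from bench import status, camera, workorder, robot
def ray(c,u,v):
    M=c["world_from_camera"]; d=M[:3,:3]@np.linalg.inv(c["mtx"])@[u,v,1]
    return M[:3,3],d
def atz(c,u,v,z):
    o,d=ray(c,u,v); return o+d*(z-o[2])/d[2]
def tri(c1,p1,c2,p2):
    o1,d1=ray(c1,*p1);o2,d2=ray(c2,*p2)
    t=np.linalg.lstsq(np.c_[d1,-d2],o2-o1,rcond=None)[0]
    a=o1+t[0]*d1;b=o2+t[1]*d2
    return (a+b)/2,np.linalg.norm(a-b)
def proj(c,p):
    q=np.linalg.inv(c["world_from_camera"])@np.r_[p,1]; w=c["mtx"]@q[:3]; return w[:2]/w[2]
def save(c,n): cv2.imwrite("pics/"+n,c["color"][:,:,::-1])
E
python3 - <<'E'
from h import *
print(status.observe(), robot.tip_reach)
for n in("scene","top"):
    c=camera(n); save(c,n+"0.png"); np.savez(n+"0.npz",**c)
    print(n,c["world_from_camera"].round(2).tolist(),c["mtx"].tolist())
a=cv2.imread("pics/scene0.png");b=cv2.imread("pics/top0.png")
cv2.imwrite("pics/s.png",cv2.resize(a,(800,600),interpolation=cv2.INTER_CUBIC));cv2.imwrite("pics/t.png",cv2.resize(b,(800,600),interpolation=cv2.INTER_CUBIC))
E
```

```text
{'clock': 0.0, 'joint_pos': array([ 1.04378990e+00,  2.17773709e-01,  1.61491355e+00,  3.77460904e-06,
        1.31130864e+00, -1.12218900e-01]), 'joint_vel': array([-0.0001119 ,  0.00033405,  0.00086604,  0.00126408, -0.0019036 ,
        0.00056043]), 'effort': array([ 1.79723147e-04, -3.96829033e+01, -3.03859842e+01, -2.04325629e-04,
        9.54211224e-03,  8.74329942e-06]), 'tcp_pos': array([251.48209264, 571.35337832, 254.96682702]), 'eef_rot': array([-3.13920493e+00, -2.72746690e-04,  2.72680383e+00]), 'ft_force': array([ 0.45718746,  0.35481372, -0.47201037]), 'ft_torque': array([ 0.02710316,  0.04920547, -0.01290233]), 'grasp_force': 0.0, 'finger_gap': 85.37919422989854} 25.0
scene [[-0.87, 0.39, -0.31, 866.04], [0.5, 0.68, -0.54, 612.88], [-0.0, -0.62, -0.78, 1003.88], [0.0, 0.0, 0.0, 1.0]] [[433.8561151950701, 0.0, 249.92301601912826], [0.0, 433.8561151950701, 187.72253853893488], [0.0, 0.0, 1.0]]
top [[0.02, -1.0, 0.09, 419.93], [-1.0, -0.02, 0.03, -64.01], [-0.03, -0.09, -1.0, 1024.01], [0.0, 0.0, 0.0, 1.0]] [[353.82054785130117, 0.0, 260.30089418565603], [0.0, 353.82054785130117, 189.81210696311413], [0.0, 0.0, 1.0]]
```

View pics/s.png

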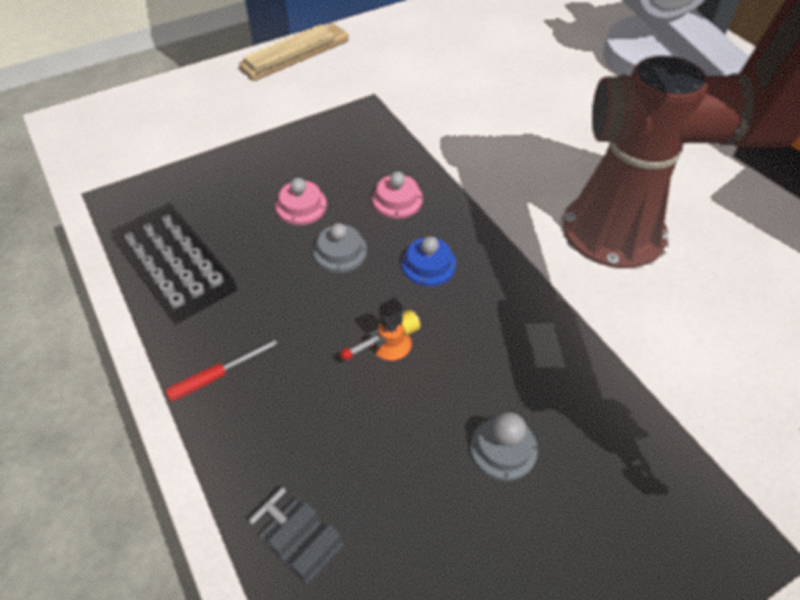

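View pics/t.png

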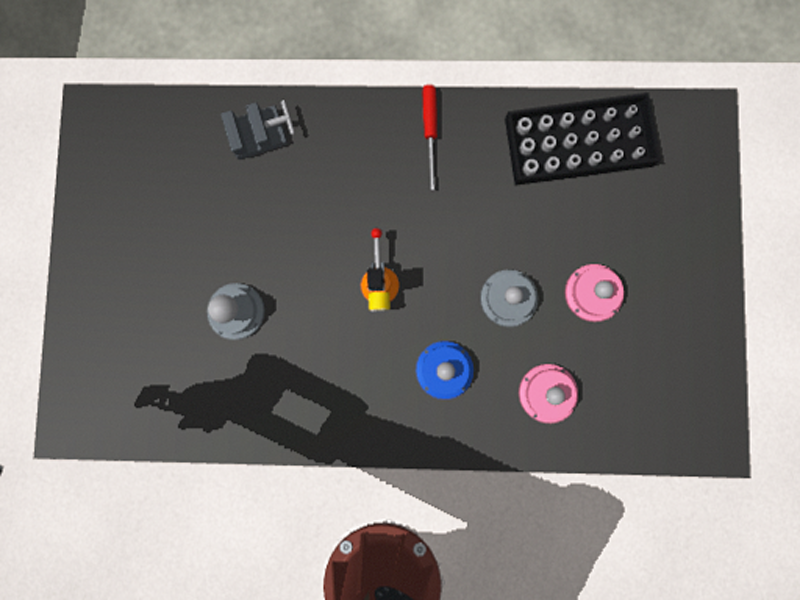

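The scene view (800x600) shows the coupler at (392,335), its red knob at (346,354), and the lamp at (411,322). Ball candidates:
- Grey mount with small ball: scene (339,232), top (513,295). This is the choice.
- Grey mount with big ball: scene (510,428), top (225,308).
- Blue mount: scene (430,245).
- Pink mounts: scene (298,187) and (397,180).

The screwdriver's red handle at (195,380) could be taken for the red knob. Next I'll check the choices in one close crop.

```bash
python3 - <<'E'
from h import *
S=dict(np.load("scene0.npz"));T=dict(np.load("top0.npz"))
k=0.64
def cr(c,u,v,r=30): 
    u=int(u*k);v=int(v*k); return cv2.resize(c["color"][v-r:v+r,u-r:u+r,::-1],(390,290),interpolation=cv2.INTER_NEAREST) if 0 else cv2.resize(c["color"][v-22:v+23,u-30:u+30,::-1],(390,292),interpolation=cv2.INTER_NEAREST)
cv2.imwrite("pics/crop1.png",np.vstack([np.hstack([cr(S,380,335),cr(S,339,245)]),np.hstack([cr(T,378,270),cr(T,510,296)])]))
def blob(c,f,u,v,r=40):
    u=int(u*k);v=int(v*k);a=c["color"][v-r:v+r,u-r:u+r].astype(int);R,G,B=a[...,0],a[...,1],a[...,2]
    y,x=np.nonzero(f(R,G,B)); return np.array([x.mean()+u-r,y.mean()+v-r]),len(x)
red=lambda R,G,B:(R>90)&(G<0.35*R)&(B<.35*R)&(abs(G-B)<25)
yel=lambda R,G,B:(R>120)&(G>0.7*R)&(B<.5*R)
ora=lambda R,G,B:(R>100)&(G>.3*R)&(G<.65*R)&(B<.35*R)
for n,f,s,t,r in(("knob",red,(346,354),(376,232),9),("yel",yel,(411,322),(378,300),25),("ora",ora,(392,345),(378,288),25)):
    a,na=blob(S,f,*s,r);b,nb=blob(T,f,*t,r);print(n,a,na,b,nb,tri(S,a,T,b))
for n,s,t in(("small",(339,231),(514,295)),("big",(510,428),(222,309)),("grip",(391,311),(377,278))):
    print(n,tri(S,np.array(s)*k,T,np.array(t)*k))
E
```

```text
knob [221.19354839 226.4516129 ] 31 [240.29032258 148.70967742] 31 (array([622.19799678,  23.28317305,  44.15247897]), np.float64(0.5244014810913455))
yel [262.13740458 206.26717557] 131 [242.04225352 192.03521127] 142 (array([497.11774245,  17.32242611,  42.4102196 ]), np.float64(7.6661606267047))
ora [252.04746835 220.01898734] 316 [244.695 181.665] 200 (array([529.83039339,  15.04110603,  -2.89978775]), np.float64(11.427431794614325))
small (array([ 510.41609433, -221.49691321,   63.48401778]), np.float64(3.4030769668103926))
big (array([476.30626686, 284.36433855,  74.75113117]), np.float64(1.5669240152765098))
grip (array([531.46738036,  15.18435831,  95.39202396]), np.float64(4.666064858884854))
```

View pics/crop1.png

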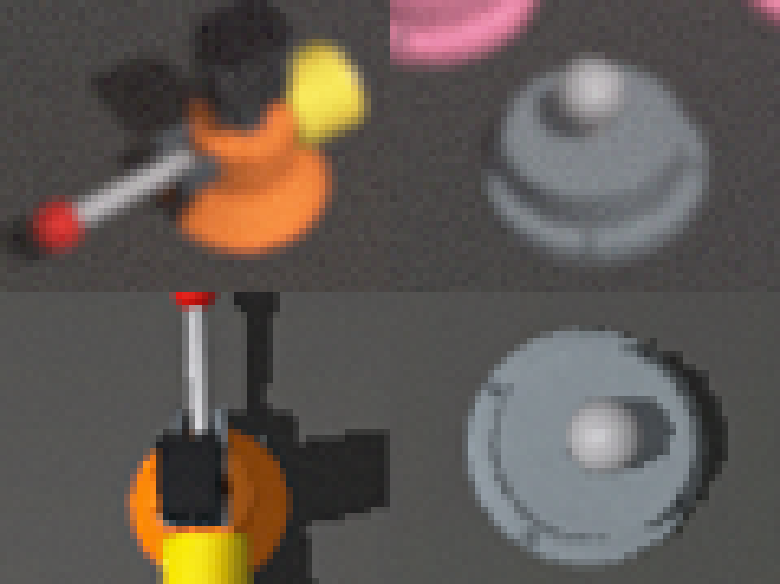

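The crop confirms the choices. The coupler has its red knob at scene px (221,226), and the chosen ball sits on a plain grey mount at scene px (216.6,147.4). Next I refine the positions against the known sizes.

```bash
python3 - <<'E'
from h import *
from scipy.optimize import least_squares as LS
S=dict(np.load("scene0.npz"));T=dict(np.load("top0.npz"))
th=np.linspace(0,2*np.pi,180)
k1,k2=np.array([221.2,226.45]),np.array([240.3,148.7])
def f(p):
    x,y,yw,a=p
    C=[np.array([x+36*np.cos(t),y+36*np.sin(t),2]) for t in th]
    s=np.array([proj(S,c) for c in C]);t=np.array([proj(T,c) for c in C])
    d=30+60*np.cos(a);kn=[x+d*np.cos(yw),y+d*np.sin(yw),37+60*np.sin(a)]
    g=[x,y,110]
    R=[t[:,0].min()-230.2,t[:,0].max()-255.4,s[:,0].max()-263.6,s[:,1].max()-230.3]
    return np.r_[R,2*(proj(S,kn)-k1),2*(proj(T,kn)-k2)]
r=LS(f,[531,15,0.05,.1]);print(r.x,r.fun.round(2))
b1,b2=(216.6,147.4),(328.3,188.5)
print(tri(S,b1,T,b2),atz(S,*b1,62),atz(T,*b2,62))
x,y,yw,a=r.x
print("grip top pred",proj(S,[x,y,110]),proj(T,[x,y,110]))
E
```

```text
[5.32376858e+02 1.74298386e+01 6.38850982e-02 1.13553607e-01] [ 0.11 -0.39 -1.04  0.44  0.02 -0.07 -0.02  0.5 ]
(array([ 511.46915152, -219.50118983,   67.54317718]), np.float64(1.826419507094716)) [ 508.67141951 -223.79520072   62.        ] [ 512.77155295 -220.92427229   62.        ]
grip top pred [249.44786113 196.30905811] [239.468797   177.60609963]
```

{"op": "servo_tool", "data": {"moves": [[-3,-3,0,-0.12],[-3,-3,0,-0.12],[-3,-3,0,-0.12],[-3,-3,0,-0.12],[-3,-3,0,0]], "gripper": 5.5, "newtons": 25}}

```text
clock: 0.6
tcp_pos: [371.7, 399.0, 255.7]
eef_rot: [-3.141, -0.001, -3.074]
ft_force: [-0.1, 0.6, -0.0]
finger_gap: 55.2
grasp_force: 0.0
```

```bash
cat >> h.py <<'E'
from scipy.spatial.transform import Rotation as Rn
import sys
def go(x,y,z,yaw=3.2056):
    s=status.observe(); R=Rn.from_euler('xyz',s["eef_rot"])
    d=R.inv().apply(np.array([x,y,z])-s["tcp_pos"])/10
    t=-(yaw-R.as_euler('xyz')[2]); t=(t+np.pi)%(2*np.pi)-np.pi
    print("t",s["clock"],"tcp",s["tcp_pos"].round(1),"rot",s["eef_rot"].round(3),"F",s["ft_force"].round(1),"gap",round(s["finger_gap"],1),"gf",s["grasp_force"],"| delta cm",d.round(2),"turn",round(t,3))
E
python3 -c "
from h import *
go(622,23,110)"
```

```text
t 0.6 tcp [371.7 399.  255.7] rot [-3.141e+00 -1.000e-03 -3.074e+00] F [-0.1  0.6 -0. ] gap 55.2 gf 0.0 | delta cm [-22.43 -39.2   14.58] turn 0.004
```

{"op": "servo_tool", "data": {"moves": [[-2.5,-4,0,0],[-2.5,-4,0,0],[-2.5,-4,0,0],[-2.5,-4,0,0],[-2.5,-4,0,0]]}}

```text
clock: 1.1
tcp_pos: [510.0, 207.5, 255.8]
eef_rot: [3.142, -0.001, -3.076]
ft_force: [0.4, -0.1, 0.4]
finger_gap: 54.8
grasp_force: 0.0
```

{"op": "servo_tool", "data": {"moves": [[-2,-4,2,0],[-2,-4,3,0],[-2,-4,3,0],[-2,-4,3,0],[0,0,0,0]]}}

```text
clock: 1.6
tcp_pos: [593.3, 58.7, 147.1]
eef_rot: [-3.14, -0.009, -3.081]
ft_force: [-0.8, 1.0, -0.6]
finger_gap: 55.0
grasp_force: 0.0
```

```bash
python3 -c "
from h import *
go(622,23.2,50)"
```

```text
t 1.6 tcp [593.3  58.7 147.1] rot [-3.14  -0.009 -3.081] F [-0.8  1.  -0.6] gap 55.0 gf 0.0 | delta cm [-2.74 -3.7   9.69] turn -0.004
```

{"op": "servo_tool", "data": {"moves": [[-1.4,-1.9,0,0],[-1.4,-1.8,2,0],[0,0,2,0],[0,0,0,0],[0,0,0,0]]}}

```text
clock: 2.1
tcp_pos: [624.4, 28.8, 112.4]
eef_rot: [3.141, -0.002, -3.076]
ft_force: [0.3, -0.5, 0.8]
finger_gap: 55.3
grasp_force: 0.0
```

```bash
python3 - <<'E'
from h import *
go(622,23.2,50)
c=camera("scene");d=camera("top")
a=cv2.resize(c["color"][180:255,170:290,::-1],(480,300),interpolation=cv2.INTER_CUBIC)
b=cv2.resize(d["color"][120:195,180:300,::-1],(480,300),interpolation=cv2.INTER_CUBIC)
cv2.imwrite("pics/k1.png",np.vstack([a,b]))
E
```

```text
t 2.1 tcp [624.4  28.8 112.4] rot [ 3.141e+00 -2.000e-03 -3.076e+00] F [ 0.3 -0.5  0.8] gap 55.3 gf 0.0 | delta cm [ 0.26 -0.55  6.24] turn 0.002
```

View pics/k1.png

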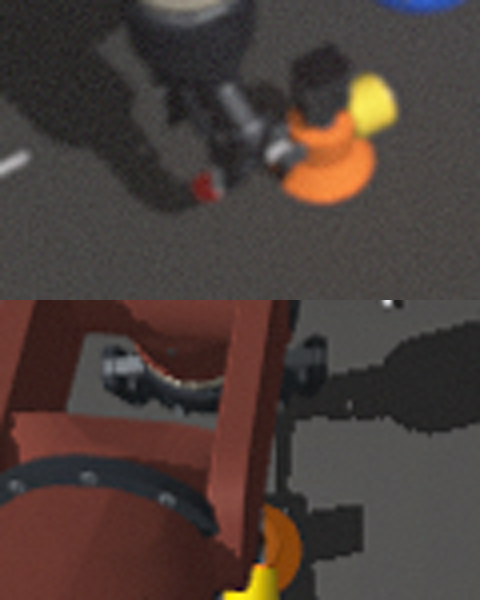

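The scene crop (top half) shows the two fingers above and on either side of the knob, at crop px (207,188). The lever is still down. I'll descend and pinch the knob lightly.

{"op": "servo_tool", "data": {"moves": [[0.2,-0.5,1,0],[0,0,2,0],[0,0,2,0],[0,0,1.2,0],[0,0,0,0]]}}

```text
clock: 2.7
tcp_pos: [621.6, 23.0, 48.5]
eef_rot: [3.141, -0.004, -3.076]
ft_force: [-0.7, 0.1, -0.1]
finger_gap: 55.0
grasp_force: 0.0
```

{"op": "servo_tool", "data": {"moves": [[0,0,0,0],[0,0,0,0],[0,0,0,0],[0,0,0,0],[0,0,0,0]], "gripper": 1.2, "newtons": 20}}

```text
clock: 3.2
tcp_pos: [624.8, 22.9, 51.8]
eef_rot: [-3.141, 0.003, -3.076]
ft_force: [1.7, 1.4, 0.4]
finger_gap: 18.4
grasp_force: 19.5
```

```bash
python3 -c "
from h import *
go(622,23.2,50)"
```

```text
t 3.2 tcp [624.8  22.9  51.8] rot [-3.141e+00  3.000e-03 -3.076e+00] F [1.7 1.4 0.4] gap 18.4 gf 19.50190633535385 | delta cm [0.28 0.05 0.18] turn 0.001
```

{"op": "servo_tool", "data": {"moves": [[0.2,0,-1.05,0],[0.4,0,-1.0,0],[0.57,0,-0.9,0],[0.73,0,-0.8,0],[0,0,0,0]]}}

```text
clock: 3.7
tcp_pos: [605.4, 21.5, 90.7]
eef_rot: [-3.141, 0.004, -3.076]
ft_force: [4.6, 0.2, -0.0]
finger_gap: 18.3
grasp_force: 19.8
```

{"op": "servo_tool", "data": {"moves": [[0.4,0,-0.3,0],[0.4,0,-0.3,0],[0,0,0,0],[0,0,0,0]]}}

```text
clock: 4.1
tcp_pos: [599.4, 21.1, 96.3]
eef_rot: [-3.141, 0.007, -3.077]
ft_force: [6.1, 0.3, 2.7]
finger_gap: 17.8
grasp_force: 19.9
```

```bash
python3 - <<'E'
from h import *
go(594.7,21.4,93.5)
c=camera("scene")
cv2.imwrite("pics/k2.png",cv2.resize(c["color"][160:250,180:300,::-1],(640,480),interpolation=cv2.INTER_CUBIC))
E
```

```text
t 4.1 tcp [599.4  21.1  96.3] rot [-3.141  0.007 -3.077] F [6.1 0.3 2.7] gap 17.8 gf 19.93950068950653 | delta cm [0.47 0.06 0.27] turn 0.001
```

View pics/k2.png

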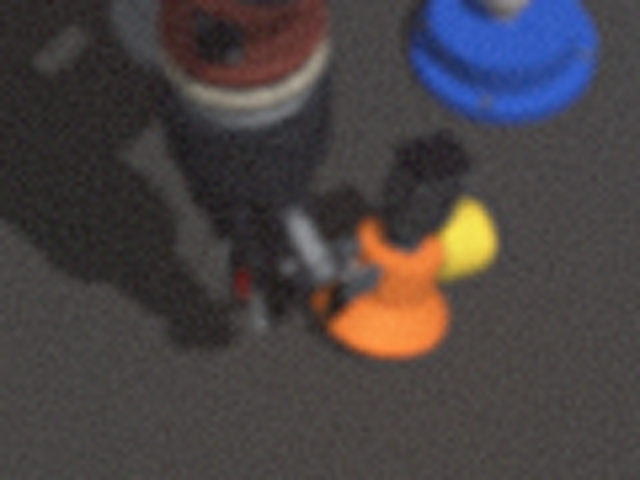

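The fingers still hold the knob (crop px (243,283)), the lever is nearly upright and the coupler still stands flat. I'll push a little further to reach the stop.

{"op": "servo_tool", "data": {"moves": [[0.25,0,-0.2,0],[0.0,0,0,0],[0,0,0,0]]}}

```text
clock: 4.45
tcp_pos: [596.3, 21.0, 97.8]
eef_rot: [-3.141, 0.005, -3.077]
ft_force: [5.0, 0.7, 3.0]
finger_gap: 18.3
grasp_force: 19.9
```

{"op": "servo_tool", "data": {"moves": [[0.25,0,-0.2,0],[0.0,0,0,0],[0,0,0,0]]}}

```text
clock: 4.75
tcp_pos: [593.1, 20.8, 99.2]
eef_rot: [-3.141, 0.003, -3.077]
ft_force: [5.9, 1.2, 3.5]
finger_gap: 18.3
grasp_force: 20.0
```

```bash
python3 - <<'E'
from h import *
go(594.7,21.4,93.5)
c=camera("scene")
cv2.imwrite("pics/k3.png",cv2.resize(c["color"][170:245,190:290,::-1],(800,600),interpolation=cv2.INTER_CUBIC))
k=lambda im:(lambda a:np.argwhere((a[...,0]>100)&(a[...,1]>.3*a[...,0])&(a[...,1]<.65*a[...,0])&(a[...,2]<.35*a[...,0]))[:, ::-1])(im[170:245,190:290].astype(int))
for im in (np.load("scene0.npz")["color"],c["color"]):
    p=k(im);print(len(p),p.mean(0)+[190,170],p.max(0)+[190,170])
E
```

```text
t 4.75 tcp [593.1  20.8  99.2] rot [-3.141e+00  3.000e-03 -3.077e+00] F [5.9 1.2 3.5] gap 18.3 gf 19.952784776687622 | delta cm [-0.17  0.05  0.57] turn 0.001
326 [251.11042945 220.23006135] [262 230]
316 [254.67405063 214.36075949] [264 225]
```

View pics/k3.png

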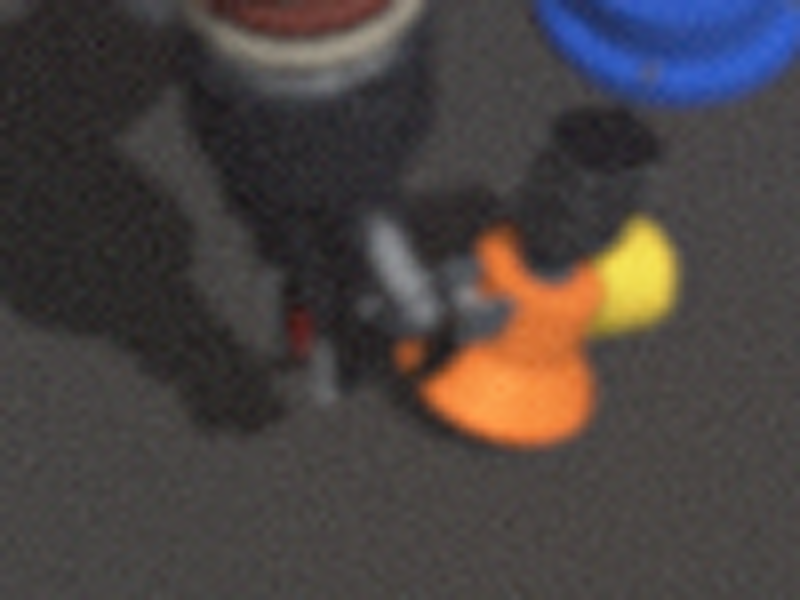

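The picture shows the coupler tilting back: its grip leans away, and the knob is at crop px (300,335). I'll check how far before relaxing the hold.

```bash
python3 - <<'E'
from h import *
S=dict(np.load("scene0.npz"))
print("knob if held",proj(S,[590.5,21,92]),"seen",[190+300/8,170+335/8])
print(atz(S,190+300/8,170+335/8,92),atz(S,190+300/8,170+335/8,80))
# pose hypotheses: rigid tilt t about rear rim edge with slide s ; compare grip top, lamp, rim bottom
for s in(0,5,10):
  for t in(0,.1,.2,.3):
    ax=np.array([532.4-s,17.4-s*.064]);u=np.array([np.cos(.064),np.sin(.064)])
    def P(d,z,y=0):
        d0=d+36; X=d0*np.cos(t)-z*np.sin(t); Z=d0*np.sin(t)+z*np.cos(t)
        q=ax+u*(X-36)+y*np.array([-u[1],u[0]]); return proj(S,[*q,Z])
    o=lambda p:((p-[190,170])*8).round()
    print(s,t,"griptop",o(P(0,110)),"lamp",o(P(-40,45)),"hinge",o(P(30,37)),"rimfront+y",o(P(18,2,31)),"knob1.0",o(P(62.4,87.5)),"knob.6",o(P(79.5,70.9)))
E
```

```text
knob if held [230.57684947 210.41836949] seen [227.5, 211.875]
[599.53187032  21.11804905  92.        ] [596.02470807  13.33062419  80.        ]
0 0 griptop [475. 210.] lamp [574. 274.] hinge [402. 381.] rimfront+y [483. 485.] knob1.0 [314. 338.] knob.6 [272. 391.]
0 0.1 griptop [504. 190.] lamp [585. 270.] hinge [412. 364.] rimfront+y [484. 476.] knob1.0 [338. 308.] knob.6 [290. 360.]
0 0.2 griptop [533. 171.] lamp [595. 266.] hinge [423. 348.] rimfront+y [486. 466.] knob1.0 [363. 278.] knob.6 [312. 330.]
0 0.3 griptop [563. 154.] lamp [605. 263.] hinge [436. 332.] rimfront+y [490. 456.] knob1.0 [392. 249.] knob.6 [336. 299.]
5 0 griptop [488. 204.] lamp [586. 268.] hinge [415. 374.] rimfront+y [495. 479.] knob1.0 [328. 331.] knob.6 [285. 384.]
5 0.1 griptop [517. 183.] lamp [597. 263.] hinge [424. 358.] rimfront+y [496. 469.] knob1.0 [351. 301.] knob.6 [303. 353.]
5 0.2 griptop [546. 164.] lamp [607. 259.] hinge [436. 341.] rimfront+y [499. 459.] knob1.0 [377. 271.] knob.6 [325. 323.]
5 0.3 griptop [576. 147.] lamp [617. 256.] hinge [449. 325.] rimfront+y [502. 449.] knob1.0 [405. 243.] knob.6 [350. 292.]
10 0 griptop [501. 197.] lamp [598. 261.] hinge [427. 367.] rimfront+y [507. 472.] knob1.0 [341. 324.] knob.6 [298. 377.]
10 0.1 griptop [530. 176.] lamp [609. 257.] hinge [437. 351.] rimfront+y [508. 462.] knob1.0 [364. 294.] knob.6 [317. 346.]
10 0.2 griptop [559. 157.] lamp [619. 253.] hinge [448. 335.] rimfront+y [511. 453.] knob1.0 [390. 264.] knob.6 [338. 316.]
10 0.3 griptop [588. 141.] lamp [629. 250.] hinge [461. 318.] rimfront+y [515. 442.] knob1.0 [418. 236.] knob.6 [363. 285.]
```

The pinch resisted the knob's rotation, so the coupler tipped about 0.3 rad and the lever is at only about half. I'll lower it back, release, then push the knob with closed fingers from outside.

{"op": "servo_tool", "data": {"moves": [[-0.4,0,0.5,0],[-0.4,0,0.5,0],[-0.4,0,0.6,0],[-0.4,0,0.6,0],[0,0,0,0]]}}

```text
clock: 5.3
tcp_pos: [608.1, 21.8, 75.0]
eef_rot: [-3.142, 0.0, -3.076]
ft_force: [4.9, 0.4, 1.3]
finger_gap: 18.3
grasp_force: 19.9
```

{"op": "servo_tool", "data": {"moves": [[-0.3,0,0.5,0],[0,0,0,0],[0,0,0,0]]}}

```text
clock: 5.6
tcp_pos: [610.3, 22.0, 70.2]
eef_rot: [3.141, -0.001, -3.076]
ft_force: [5.6, -0.5, 1.5]
finger_gap: 18.0
grasp_force: 19.9
```

{"op": "servo_tool", "data": {"moves": [[0,0,0,0],[0,0,0,0],[0,0,0,0],[0,0,0,0],[0,0,0,0]], "gripper": 5.0}}

```text
clock: 6.1
tcp_pos: [610.1, 22.1, 71.0]
eef_rot: [3.142, -0.001, -3.076]
ft_force: [-0.1, 0.5, -0.3]
finger_gap: 49.9
grasp_force: 0.0
```

{"op": "servo_tool", "data": {"moves": [[-2,0,-2,0],[-3,0,-3,0],[-3,0,-3,0],[-3,0,-3,0],[0,0,0,0]], "gripper": 0}}

```text
clock: 6.6
tcp_pos: [727.2, 29.0, 188.9]
eef_rot: [-3.14, 0.015, -3.076]
ft_force: [-0.0, 0.6, 0.2]
finger_gap: -0.2
grasp_force: 0.0
```

```bash
python3 - <<'E'
from h import *
go(640,24,70)
c=camera("scene");d=camera("top")
np.savez("scene1.npz",**c);np.savez("top1.npz",**d)
a=cv2.resize(c["color"][180:255,190:290,::-1],(400,300),interpolation=cv2.INTER_CUBIC)
b=cv2.resize(d["color"][120:195,190:290,::-1],(400,300),interpolation=cv2.INTER_CUBIC)
cv2.imwrite("pics/k4.png",cv2.resize(np.vstack([a,b]),(400,600)))
E
```

```text
t 6.6 tcp [727.2  29.  188.9] rot [-3.14   0.015 -3.076] F [-0.   0.6  0.2] gap -0.2 gf 0.0 | delta cm [ 8.91  0.09 11.76] turn 0.001
```

View pics/k4.png

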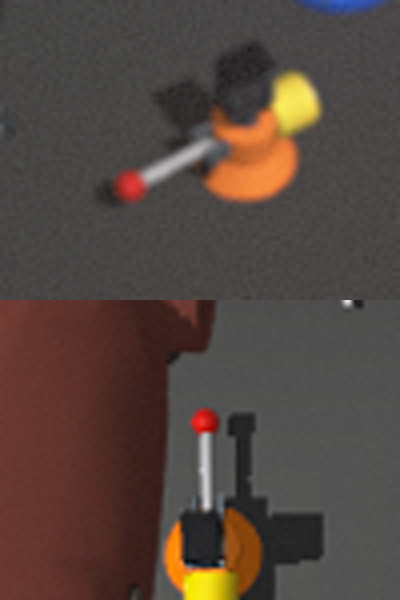

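The coupler is flat again and the lever is still low: knob at scene crop (130,186), top crop (205,422). Refit.

```bash
cat > fit.py <<'E'
from h import *
from scipy.optimize import least_squares as LS
th=np.linspace(0,2*np.pi,90)
def msk(c,name):
    a=c["color"].astype(int);R,G,B=a[...,0],a[...,1],a[...,2]
    m={"red":(R>90)&(G<.35*R)&(B<.35*R),"ora":(R>100)&(G>.3*R)&(G<.65*R)&(B<.35*R)}[name]
    n,l,st,ce=cv2.connectedComponentsWithStats(m.astype(np.uint8))
    return st,ce
def pick(c,name,guess):
    st,ce=msk(c,name); i=1+np.argmin(np.linalg.norm(ce[1:]-guess,axis=1)+100*(st[1:,4]<8)); return st[i],ce[i]
def fit(S,T,gs,gt,os,ot,z0=0):
    k1=pick(S,"red",gs)[1];k2=pick(T,"red",gt)[1]
    o1=pick(S,"ora",os)[0];o2=pick(T,"ora",ot)[0]
    def f(p):
        x,y,yw,a=p
        C=[[x+36*np.cos(t),y+36*np.sin(t),z0+2] for t in th]
        s=np.array([proj(S,c) for c in C]);t=np.array([proj(T,c) for c in C])
        d=30+60*np.cos(a);kn=[x+d*np.cos(yw),y+d*np.sin(yw),z0+37+60*np.sin(a)]
        return np.r_[t[:,0].min()-o2[0]+.5,t[:,0].max()-(o2[0]+o2[2])+.5,s[:,0].max()-(o1[0]+o1[2])+.5,s[:,1].max()-(o1[1]+o1[3])+.5,2*(proj(S,kn)-k1),2*(proj(T,kn)-k2)]
    p3=tri(S,k1,T,k2)
    r=LS(f,[p3[0][0]-85,p3[0][1],0.06,.3]);print("knob",p3[0].round(1),p3[1].round(1),"pose",r.x.round(3),r.fun.round(2)); return r.x
E
python3 - <<'E'
from fit import *
L=lambda n:dict(np.load(n))
fit(L("scene0.npz"),L("top0.npz"),(221,226),(240,149),(252,220),(243,181))
fit(L("scene1.npz"),L("top1.npz"),(222.5,226.5),(241,150),(252,220),(243,182))
E
```

```text
knob [622.2  23.3  44.2] 0.5 pose [5.32729e+02 1.75640e+01 6.40000e-02 1.19000e-01] [-0.23  0.46 -0.02  0.33 -0.15 -0.03 -0.09  0.21]
knob [619.7  22.   41.7] 0.3 pose [5.30298e+02 1.02220e+01 1.30000e-01 7.30000e-02] [-4.74  2.97 -1.62 -1.    0.09 -0.07  0.04  0.35]
```

The lever stayed low: at 20 N the pinch locked the knob, so the coupler tipped instead of the lever rotating. I'll go back and pinch more lightly, using the opening rather than the force.

{"op": "servo_tool", "data": {"moves": [[3.5,0,0,0],[3.5,0,2,0],[3.7,0,3,0],[0,0,2.5,0],[0,0,0,0]], "gripper": 4.5}}

```text
clock: 7.2
tcp_pos: [605.1, 22.7, 98.8]
eef_rot: [3.139, -0.016, -3.077]
ft_force: [-0.2, -0.2, 0.2]
finger_gap: 45.2
grasp_force: 0.0
```

```bash
python3 -c "
from h import *
go(620,22.2,50)"
```

```text
t 7.2 tcp [605.1  22.7  98.8] rot [ 3.139 -0.016 -3.077] F [-0.2 -0.2  0.2] gap 45.2 gf 0.0 | delta cm [-1.56 -0.16  4.86] turn 0.001
```

{"op": "servo_tool", "data": {"moves": [[0,0,0,0],[0,0,0,0]]}}

```text
clock: 7.4
tcp_pos: [615.5, 22.1, 108.0]
eef_rot: [-3.141, 0.003, -3.076]
ft_force: [0.2, 0.1, 0.1]
finger_gap: 45.1
grasp_force: 0.0
```

```bash
python3 -c "
from h import *
go(620,22.2,50)"
```

```text
t 7.4 tcp [615.5  22.1 108. ] rot [-3.141e+00  3.000e-03 -3.076e+00] F [0.2 0.1 0.1] gap 45.1 gf 0.0 | delta cm [-0.43 -0.02  5.8 ] turn 0.001
```

{"op": "servo_tool", "data": {"moves": [[-0.4,0,1.5,0],[0,0,1.5,0],[0,0,1.5,0],[0,0,1.2,0],[0,0,0,0]]}}

```text
clock: 7.9
tcp_pos: [614.9, 22.7, 45.6]
eef_rot: [3.141, -0.006, -3.076]
ft_force: [0.2, 0.1, 0.4]
finger_gap: 44.8
grasp_force: 0.0
```

{"op": "servo_tool", "data": {"moves": [[0,0,0,0],[0,0,0,0],[0,0,0,0],[0,0,0,0]], "gripper": 1.9}}

```text
clock: 8.3
tcp_pos: [618.0, 22.4, 49.8]
eef_rot: [-3.141, 0.001, -3.076]
ft_force: [-0.6, -0.3, 0.0]
finger_gap: 19.1
grasp_force: 5.7
```

{"op": "servo_tool", "data": {"moves": [[0,0,0,0],[0,0,0,0]], "gripper": 1.8}}

```text
clock: 8.5
tcp_pos: [618.1, 22.4, 49.8]
eef_rot: [-3.141, 0.001, -3.076]
ft_force: [-0.4, -0.7, 0.5]
finger_gap: 18.3
grasp_force: 17.0
```

{"op": "servo_tool", "data": {"moves": [[0,0,0,0],[0.05,0,-0.5,0],[0.12,0,-0.54,0],[0.16,0,-0.5,0],[0,0,0,0]], "gripper": 1.92}}

```text
clock: 9.0
tcp_pos: [614.9, 22.3, 66.0]
eef_rot: [-3.141, 0.002, -3.076]
ft_force: [1.8, 0.3, 0.8]
finger_gap: 19.2
grasp_force: 4.6
```

```bash
python3 - <<'E'
from h import *
go(620,22,50)
c=camera("scene");p=lambda im:(lambda a:np.argwhere((a[...,0]>100)&(a[...,1]>.3*a[...,0])&(a[...,1]<.65*a[...,0])&(a[...,2]<.35*a[...,0]))[:, ::-1])(im[170:245,190:290].astype(int))
for im in (np.load("scene1.npz")["color"],c["color"]):
    q=p(im);print(len(q),q.mean(0),q.min(0),q.max(0))
E
```

```text
t 9.0 tcp [614.9  22.3  66. ] rot [-3.141e+00  2.000e-03 -3.076e+00] F [1.8 0.3 0.8] gap 19.2 gf 4.644315764307976 | delta cm [-0.5  -0.06  1.6 ] turn 0.001
329 [61.8662614  49.72948328] [29 37] [73 59]
316 [62.86708861 49.58227848] [52 37] [73 59]
```

Orange has not moved, so the lever is turning (or the pads are slipping). I'll continue along the arc.

{"op": "servo_tool", "data": {"moves": [[0.2,0,-0.5,0],[0.25,0,-0.48,0],[0.28,0,-0.46,0],[0,0,0,0]]}}

```text
clock: 9.45
tcp_pos: [607.2, 21.8, 80.1]
eef_rot: [-3.141, 0.001, -3.076]
ft_force: [1.6, -0.3, 1.9]
finger_gap: 19.2
grasp_force: 4.7
```

{"op": "servo_tool", "data": {"moves": [[0.35,0,-0.42,0],[0.35,0,-0.4,0],[0.4,0,-0.36,0],[0,0,0,0]]}}

```text
clock: 9.85
tcp_pos: [595.9, 21.1, 91.7]
eef_rot: [-3.142, 0.0, -3.076]
ft_force: [2.0, 0.7, 3.5]
finger_gap: 19.0
grasp_force: 4.7
```

```bash
python3 - <<'E'
from h import *
go(620,22,50)
c=camera("scene");p=lambda im:(lambda a:np.argwhere((a[...,0]>100)&(a[...,1]>.3*a[...,0])&(a[...,1]<.65*a[...,0])&(a[...,2]<.35*a[...,0]))[:, ::-1])(im[170:245,190:290].astype(int))
q=p(c["color"]);print(len(q),q.mean(0),q.min(0),q.max(0))
cv2.imwrite("pics/k5.png",cv2.resize(c["color"][170:245,190:290,::-1],(800,600),interpolation=cv2.INTER_CUBIC))
E
```

```text
t 9.85 tcp [595.9  21.1  91.7] rot [-3.142  0.    -3.076] F [2.  0.7 3.5] gap 19.0 gf 4.727466478943825 | delta cm [-2.41 -0.07  4.17] turn 0.001
316 [62.75632911 49.77531646] [35 38] [73 59]
```

View pics/k5.png

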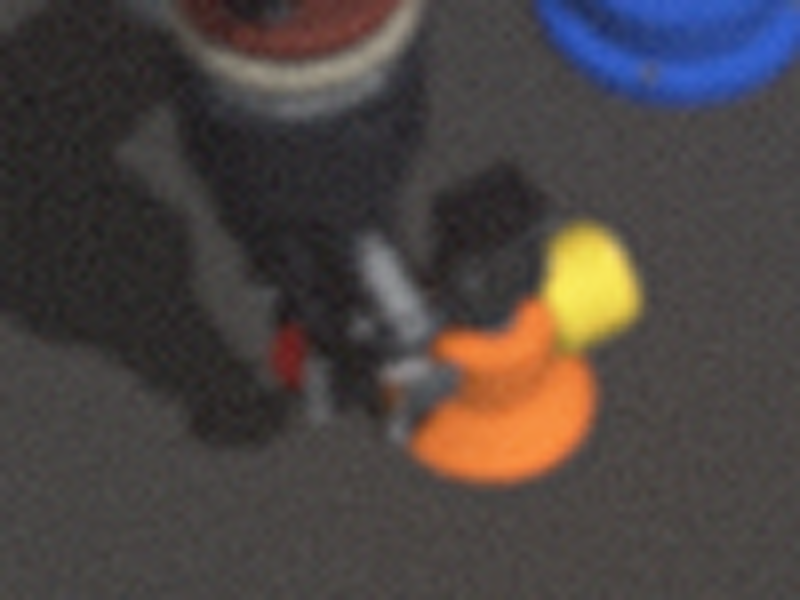

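The coupler is flat and the knob at crop px (290,355) rises with the fingers. I'll finish to the stop.

{"op": "servo_tool", "data": {"moves": [[0.3,0,-0.2,0],[0.3,0,-0.18,0],[0,0,0,0]]}}

```text
clock: 10.2
tcp_pos: [590.2, 20.8, 95.2]
eef_rot: [3.142, 0.001, -3.076]
ft_force: [3.6, 1.6, 4.8]
finger_gap: 19.2
grasp_force: 4.8
```

{"op": "servo_tool", "data": {"moves": [[0.2,0,-0.1,0],[0,0,0,0]]}}

```text
clock: 10.4
tcp_pos: [588.2, 20.7, 96.0]
eef_rot: [3.142, 0.001, -3.076]
ft_force: [2.7, 1.4, 5.3]
finger_gap: 19.4
grasp_force: 4.8
```

{"op": "servo_tool", "data": {"moves": [[0.2,0,-0.1,0],[0,0,0,0]]}}

```text
clock: 10.6
tcp_pos: [586.2, 20.5, 96.9]
eef_rot: [3.141, 0.0, -3.076]
ft_force: [4.1, 1.6, 4.9]
finger_gap: 19.2
grasp_force: 4.8
```

```bash
python3 - <<'E'
from h import *
go(620,22,50)
c=camera("scene");p=lambda im:(lambda a:np.argwhere((a[...,0]>100)&(a[...,1]>.3*a[...,0])&(a[...,1]<.65*a[...,0])&(a[...,2]<.35*a[...,0]))[:, ::-1])(im[170:245,190:290].astype(int))
q=p(c["color"]);print(len(q),q.mean(0),q.min(0),q.max(0))
E
```

```text
t 10.6 tcp [586.2  20.5  96.9] rot [ 3.141  0.    -3.076] F [4.1 1.6 4.9] gap 19.2 gf 4.824113175272942 | delta cm [-3.38 -0.07  4.69] turn 0.001
322 [62.26086957 49.5621118 ] [37 38] [73 59]
```

{"op": "servo_tool", "data": {"moves": [[0,0,0,0],[0,0,0,0],[0,0,-2,0],[-1,0,-4,0],[-2,0,-4,0]], "gripper": 4.5}}

```text
clock: 11.15
tcp_pos: [611.9, 22.3, 193.8]
eef_rot: [3.141, -0.011, -3.077]
ft_force: [1.1, -1.0, 0.6]
finger_gap: 45.0
grasp_force: 0.0
```

{"op": "servo_tool", "data": {"moves": [[-4,0,0,0],[-4,0,0,0],[-4,0,0,0],[0,0,0,0],[0,0,0,0]]}}

```text
clock: 11.65
tcp_pos: [734.1, 30.0, 193.3]
eef_rot: [3.141, -0.007, -3.076]
ft_force: [0.3, 0.4, -0.2]
finger_gap: 44.8
grasp_force: 0.0
```

```bash
python3 - <<'E'
from fit import *
go(532,17,91)
c=camera("scene");d=camera("top")
np.savez("scene2.npz",**c);np.savez("top2.npz",**d)
for n,C in(("s",c),("t",d)):
    for k in("red","ora"):
        st,ce=msk(C,k);print(n,k,[(st[i].tolist(),ce[i].round(1).tolist()) for i in range(1,len(st)) if st[i,4]>6])
x,y,yw=530.5,17.4,.064
for a in(.8,.9,1.0):
    r=30+60*np.cos(a);p=[x+r*np.cos(yw),y+r*np.sin(yw),37+60*np.sin(a)];print(a,proj(c,p),proj(d,p))
a=cv2.resize(c["color"][180:255,190:290,::-1],(400,300),interpolation=cv2.INTER_CUBIC)
b=cv2.resize(d["color"][120:195,190:290,::-1],(400,300),interpolation=cv2.INTER_CUBIC)
cv2.imwrite("pics/k6.png",np.hstack([a,b]))
E
```

```text
t 11.65 tcp [734.1  30.  193.3] rot [ 3.141 -0.007 -3.076] F [ 0.3  0.4 -0.2] gap 44.8 gf 0.0 | delta cm [2.018e+01 2.000e-02 1.037e+01] turn 0.001
s red [([227, 208, 6, 7, 32], [229.6, 210.9]), ([107, 233, 36, 22, 254], [125.7, 243.6])]
s ora [([506, 59, 6, 36, 188], [508.8, 77.2]), ([242, 208, 22, 22, 320], [252.9, 219.6]), ([107, 236, 37, 19, 234], [123.0, 245.2])]
t red [([270, 55, 10, 34, 260], [274.5, 70.7]), ([237, 153, 6, 6, 33], [239.4, 155.6])]
t ora [([231, 173, 24, 20, 202], [244.6, 182.8])]
0.8 [226.96730707 215.19788895] [239.41454455 153.37295496]
0.9 [228.38383734 213.53122918] [239.3512455  154.73817618]
1.0 [229.93437166 211.900044  ] [239.30763275 156.28496857]
```

View pics/k6.png

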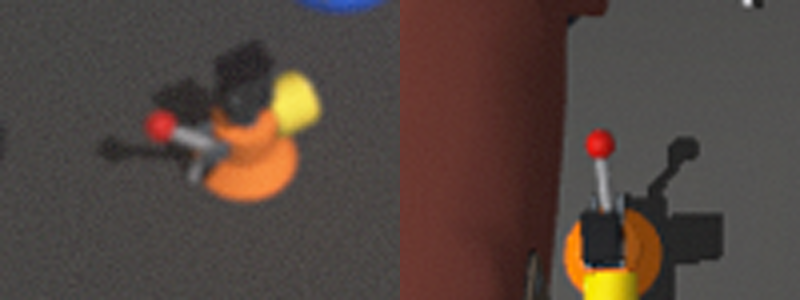

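The lever is now up: knob at scene px (229.6,210.9) and top px (239.4,155.6), which matches about 1.0 rad. Refit the coupler pose for the grip.

```bash
python3 - <<'E'
from fit import *
L=lambda n:dict(np.load(n))
p=fit(L("scene2.npz"),L("top2.npz"),(229.6,211),(239.4,155.6),(252.9,219.6),(244.6,182.8))
go(p[0],p[1],91,np.pi+p[2])
E
```

```text
knob [593.6  20.9  91.9] 0.6 pose [5.31767e+02 1.72980e+01 4.40000e-02 1.02000e+00] [-0.15  0.55 -0.77  1.11 -0.07  1.06  0.75  1.1 ]
t 11.75 tcp [733.7  30.1 195. ] rot [ 3.141 -0.004 -3.076] F [ 0.7 -0.9 -0.5] gap 45.1 gf 0.0 | delta cm [20.19  0.04 10.49] turn 0.021
```

{"op": "servo_tool", "data": {"moves": [[3,0,0,0.01],[4.5,0,0,0],[5,0,0,0],[4.5,0,0,0],[3.2,0,0,0]], "gripper": 5.5}}

```text
clock: 12.25
tcp_pos: [529.2, 18.8, 196.1]
eef_rot: [3.142, -0.003, -3.086]
ft_force: [0.9, 0.0, 0.9]
finger_gap: 54.8
grasp_force: 0.0
```

{"op": "servo_tool", "data": {"moves": [[0,0,1,0],[0,0,2,0],[0,0,2,0],[0,0,0,0],[0,0,0,0]]}}

```text
clock: 12.75
tcp_pos: [533.7, 18.8, 146.5]
eef_rot: [3.142, -0.001, -3.086]
ft_force: [-0.6, -0.4, 0.3]
finger_gap: 55.1
grasp_force: 0.0
```

```bash
python3 - <<'E'
from fit import *
go(531.3,17.3,91,np.pi+.055)
E
```

```text
t 12.75 tcp [533.7  18.8 146.5] rot [ 3.142e+00 -1.000e-03 -3.086e+00] F [-0.6 -0.4  0.3] gap 55.1 gf 0.0 | delta cm [ 0.25 -0.13  5.56] turn 0.0
```

{"op": "servo_tool", "data": {"moves": [[0.25,-0.15,1,0],[0,0,2,0],[0,0,1.5,0],[0,0,1,0],[0,0,0,0]]}}

```text
clock: 13.25
tcp_pos: [530.2, 17.2, 89.8]
eef_rot: [3.141, -0.004, -3.086]
ft_force: [-0.3, 0.1, 0.0]
finger_gap: 54.5
grasp_force: 0.0
```

{"op": "servo_tool", "data": {"moves": [[0,0,0,0],[0,0,0,0],[0,0,0,0],[0,0,0,0],[0,0,0,0]], "gripper": 1.5, "newtons": 90}}

```text
clock: 13.75
tcp_pos: [532.5, 17.3, 92.6]
eef_rot: [3.142, 0.002, -3.086]
ft_force: [-0.2, 1.5, 3.7]
finger_gap: 24.9
grasp_force: 88.6
```

{"op": "servo_tool", "data": {"moves": [[0,0,-0.5,0],[0,0,-1,0],[0,0,-1,0],[0,0,0,0],[0,0,0,0]]}}

```text
clock: 14.25
tcp_pos: [531.8, 17.0, 116.9]
eef_rot: [-3.141, 0.001, -3.087]
ft_force: [0.7, 0.4, -8.7]
finger_gap: 24.9
grasp_force: 89.3
```

```bash
python3 - <<'E'
from fit import *
go(511,-221,201,np.pi+.055)
E
```

```text
t 14.25 tcp [531.8  17.  116.9] rot [-3.141e+00  1.000e-03 -3.087e+00] F [ 0.7  0.4 -8.7] gap 24.9 gf 89.2846691608429 | delta cm [  3.39 -23.65  -8.41] turn 0.0
```

{"op": "servo_tool", "data": {"moves": [[0,0,-1.5,0],[0,0,-2.5,0],[0,0,-2.5,0],[0,0,-1.9,0],[0,0,0,0]]}}

```text
clock: 14.75
tcp_pos: [534.6, 16.9, 205.2]
eef_rot: [-3.14, 0.009, -3.086]
ft_force: [1.1, 0.0, -8.3]
finger_gap: 24.9
grasp_force: 90.0
```

{"op": "servo_tool", "data": {"moves": [[0.3,-2,0,0],[0.4,-3,0,0],[0.5,-3,0,0],[0.5,-3,0,0],[0.4,-2,0,0]]}}

```text
clock: 15.25
tcp_pos: [516.6, -115.5, 199.3]
eef_rot: [-3.141, -0.002, -3.087]
ft_force: [1.0, -0.6, -9.9]
finger_gap: 24.9
grasp_force: 90.5
```

{"op": "servo_tool", "data": {"moves": [[0.3,-2,0,0],[0.4,-3,0,0],[0.3,-3,0,0],[0.2,-2,0,0],[0,0,0,0]]}}

```text
clock: 15.75
tcp_pos: [510.6, -217.1, 199.5]
eef_rot: [-3.14, -0.002, -3.089]
ft_force: [0.7, 0.8, -9.3]
finger_gap: 25.4
grasp_force: 90.9
```

{"op": "servo_tool", "data": {"moves": [[0,0,0,0],[0,0,0,0],[0,0,0,0]]}}

```text
clock: 16.05
tcp_pos: [511.1, -213.2, 200.0]
eef_rot: [3.141, -0.001, -3.085]
ft_force: [-0.7, 0.1, -8.5]
finger_gap: 25.0
grasp_force: 90.8
```

```bash
python3 - <<'E'
from fit import *
go(511,-221,180,np.pi+.055)
c=camera("scene");d=camera("top")
np.savez("scene3.npz",**c);np.savez("top3.npz",**d)
a=cv2.resize(c["color"][110:185,165:265,::-1],(400,300),interpolation=cv2.INTER_CUBIC)
b=cv2.resize(d["color"][140:215,270:370,::-1],(400,300),interpolation=cv2.INTER_CUBIC)
cv2.imwrite("pics/k7.png",np.hstack([a,b]))
E
```

```text
t 16.05 tcp [ 511.1 -213.2  200. ] rot [ 3.141e+00 -1.000e-03 -3.085e+00] F [-0.7  0.1 -8.5] gap 25.0 gf 90.83893775939941 | delta cm [ 0.05 -0.78  2.  ] turn 0.001
```

View pics/k7.png

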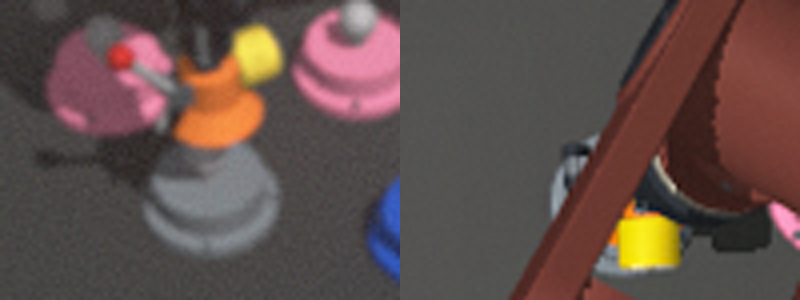

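The coupler hangs upright over the grey mount with the lever up; the ball shows just below the bell at scene crop (208,160). One refinement of the mount centre from the saved first images.

```bash
python3 - <<'E'
from fit import *
S=dict(np.load("scene0.npz"));T=dict(np.load("top0.npz"))
for n,C,(u,v),r in(("s",S,(217,156),22),("t",T,(327,190),24)):
    a=cv2.cvtColor(C["color"][v-r:v+r,u-r:u+r],cv2.COLOR_RGB2LAB).astype(int)
    # bluish grey mount vs warm/neutral mat
    rgb=C["color"][v-r:v+r,u-r:u+r].astype(int)
    m=((rgb[...,2]-rgb[...,0]>8)).astype(np.uint8); m=cv2.morphologyEx(m,cv2.MORPH_CLOSE,np.ones((5,5)))
    N,l,st,ce=cv2.connectedComponentsWithStats(m);i=1+st[1:,4].argmax()
    x0,y0,w,h,A=st[i];print(n,"bbox",x0+u-r,y0+v-r,w,h,A)
    if n=="t":
        t0=(x0+u-r+w/2-.5,y0+v-r+h/2-.5)
        print([atz(C,*t0,z).round(1) for z in(0,10,20)],"diam",w*1015/353.8)
    else:
        print("centre col",x0+u-r+w/2-.5,"bottom",y0+v-r+h-1)
        sb=(x0+u-r+w/2-.5,y0+v-r+h-.5)
    b=(cv2.cvtColor(C["color"],cv2.COLOR_RGB2GRAY)[v-r:v+r,u-r:u+r]>165)
    ys,xs=np.nonzero(b);print("bright",xs.mean()+u-r,ys.mean()+v-r,len(xs))
for p in([511,-221],[509,-224],[513,-221]):
    cs=np.array([proj(S,[p[0]+47*np.cos(t),p[1]+47*np.sin(t),2]) for t in th]);print(p,"scene base R47: u",cs[:,0].min(),cs[:,0].max(),"vmax",cs[:,1].max(), "ball",proj(S,[*p,62]),proj(T,[*p,62]))
E
```

```text
s bbox 203 147 31 26 547
centre col 218.0 bottom 172
bright 208.86206896551724 141.8793103448276 58
t bbox 308 173 36 36 890
[array([ 512.8, -223. ,    0. ]), array([ 511.9, -221.5,   10. ]), array([ 511. , -219.9,   20. ])] diam 103.27868852459017
bright 327.06666666666666 188.86666666666667 45
[511, -221] scene base R47: u 202.39379472019954 232.73702172089324 vmax 173.24616450810967 ball [216.32906227 148.26829856] [328.3253638  189.14957801]
[509, -224] scene base R47: u 202.55441611047806 232.84679059899145 vmax 172.34382301078253 ball [216.47117417 147.39667054] [329.43226613 189.90317499]
[513, -221] scene base R47: u 201.8102154559291 232.16902694616527 vmax 173.49655532954017 ball [215.73209264 148.51034553] [328.3283444  188.41683315]
```

{"op": "servo_tool", "data": {"moves": [[0,-0.4,0,0],[0,-0.4,0,0],[0,0,1,0],[0,0,1,0],[0,0,0.5,0]]}}

```text
clock: 16.65
tcp_pos: [510.6, -221.6, 173.4]
eef_rot: [3.139, -0.003, -3.087]
ft_force: [-0.2, 1.4, -9.3]
finger_gap: 25.2
grasp_force: 90.9
```

{"op": "servo_tool", "data": {"moves": [[0,0,0.5,0],[0,0,0.5,0],[0,0,0.5,0],[0,0,0.5,0],[0,0,0,0]]}}

```text
clock: 17.15
tcp_pos: [511.3, -221.9, 154.7]
eef_rot: [3.141, -0.002, -3.086]
ft_force: [-1.3, 0.3, -9.5]
finger_gap: 24.8
grasp_force: 90.9
```

```bash
python3 - <<'E'
from fit import *
go(511.3,-221.5,130.6,np.pi+.055)
print(status.observe()["ft_torque"].round(2))
E
```

```text
t 17.15 tcp [ 511.3 -221.9  154.7] rot [ 3.141e+00 -2.000e-03 -3.086e+00] F [-1.3  0.3 -9.5] gap 24.8 gf 90.91280221939087 | delta cm [-0.01  0.04  2.41] turn 0.0
[0.06 0.02 0.03]
```

{"op": "servo_tool", "data": {"moves": [[0,0,0.4,0],[0,0,0.4,0],[0,0,0.3,0],[0,0,0,0]]}}

```text
clock: 17.55
tcp_pos: [511.4, -222.0, 143.9]
eef_rot: [3.141, -0.001, -3.086]
ft_force: [0.0, 0.6, -9.0]
finger_gap: 24.9
grasp_force: 90.9
```

{"op": "servo_tool", "data": {"moves": [[0,0,0.3,0],[0,0,0.3,0],[0,0,0.2,0],[0,0,0,0]]}}

```text
clock: 17.95
tcp_pos: [513.1, -222.2, 137.0]
eef_rot: [-3.142, 0.003, -3.087]
ft_force: [3.7, 3.0, -8.5]
finger_gap: 24.6
grasp_force: 91.1
```

{"op": "servo_tool", "data": {"moves": [[-0.15,0.1,0.2,0],[0,0,0.2,0],[0,0,0.1,0],[0,0,0,0]]}}

```text
clock: 18.35
tcp_pos: [513.6, -221.3, 131.5]
eef_rot: [-3.141, 0.001, -3.086]
ft_force: [3.5, 0.4, -9.3]
finger_gap: 24.9
grasp_force: 91.1
```

{"op": "servo_tool", "data": {"moves": [[0,0,0.1,0],[0,0,0.1,0],[0,0,0,0]]}}

```text
clock: 18.65
tcp_pos: [513.6, -221.3, 129.7]
eef_rot: [-3.141, 0.001, -3.087]
ft_force: [3.9, 0.6, -7.5]
finger_gap: 25.0
grasp_force: 91.1
```

{"op": "servo_tool", "data": {"moves": [[-0.05,0,0.1,0],[0,0,0,0],[0,0,0,0]]}}

```text
clock: 18.95
tcp_pos: [513.7, -221.3, 128.5]
eef_rot: [-3.141, -0.0, -3.086]
ft_force: [2.4, 1.1, -8.0]
finger_gap: 24.9
grasp_force: 91.1
```

{"op": "servo_tool", "data": {"moves": [[0,0,0.1,0],[0,0,0,0],[0,0,0,0]]}}

```text
clock: 19.25
tcp_pos: [513.7, -221.2, 127.7]
eef_rot: [-3.142, -0.0, -3.086]
ft_force: [3.0, 1.1, -6.6]
finger_gap: 24.9
grasp_force: 91.2
```

{"op": "servo_tool", "data": {"moves": [[0,0,0.1,0],[0,0,0,0],[0,0,0,0]]}}

```text
clock: 19.55
tcp_pos: [513.9, -221.2, 127.7]
eef_rot: [3.142, -0.0, -3.086]
ft_force: [-0.7, 3.5, 3.3]
finger_gap: 25.1
grasp_force: 92.0
```

{"op": "servo_tool", "data": {"moves": [[0,0,0.1,0],[0,0,0,0],[0,0,0,0]]}}

```text
clock: 19.85
tcp_pos: [514.0, -221.3, 127.7]
eef_rot: [3.142, -0.0, -3.086]
ft_force: [-3.6, 3.9, 7.6]
finger_gap: 25.0
grasp_force: 93.1
```

The coupler is seated firmly: z stops at 127.7 and the vertical force has reversed. I'll release and retreat.

{"op": "servo_tool", "data": {"moves": [[0,0,-0.1,0],[0,0,0,0],[0,0,0,0],[0,0,0,0],[0,0,0,0]], "gripper": 5.5, "newtons": 30}}

```text
clock: 20.35
tcp_pos: [513.8, -221.4, 126.5]
eef_rot: [-3.141, -0.0, -3.086]
ft_force: [0.3, -0.7, -0.7]
finger_gap: 55.3
grasp_force: 0.0
```

{"op": "servo_tool", "data": {"moves": [[0,0,-1,0],[0,0,-2,0],[0,0,-3,0],[0,0,-3,0],[0,0,0,0]]}}

```text
clock: 20.85
tcp_pos: [517.1, -223.1, 223.1]
eef_rot: [-3.135, 0.009, -3.086]
ft_force: [0.1, -0.4, 0.5]
finger_gap: 54.8
grasp_force: 0.0
```

{"op": "servo_tool", "data": {"moves": [[-2,0,0,0],[-3,0,0,0],[-3,0,0,0],[-4,0,0,0],[0,0,0,0]], "gripper": 0}}

```text
clock: 21.35
tcp_pos: [636.9, -214.0, 215.5]
eef_rot: [3.141, 0.002, -3.085]
ft_force: [0.2, -0.4, 0.3]
finger_gap: -0.3
grasp_force: 0.0
```

```bash
python3 - <<'E'
from fit import *
go(576,-218,165,np.pi+.055)
c=camera("scene");d=camera("top")
np.savez("scene4.npz",**c);np.savez("top4.npz",**d)
a=cv2.resize(c["color"][110:185,165:265,::-1],(400,300),interpolation=cv2.INTER_CUBIC)
b=cv2.resize(d["color"][140:215,270:370,::-1],(400,300),interpolation=cv2.INTER_CUBIC)
cv2.imwrite("pics/k8.png",np.hstack([a,b]))
for n,C in(("s",c),("t",d)):
    for k in("red","ora"):
        st,ce=msk(C,k);print(n,k,[(st[i].tolist(),ce[i].round(1).tolist()) for i in range(1,len(st)) if st[i,4]>6])
for x,y in((512,-221.5),(514,-221.3)):
    r=62.4;p=[x+r*np.cos(.055),y+r*np.sin(.055),38+87.5];print(proj(c,p),proj(d,p))
    cs=np.array([proj(c,[x+36*np.cos(t),y+36*np.sin(t),40]) for t in th]);print(cs.max(0),cs.min(0))
E
```

```text
t 21.35 tcp [ 636.9 -214.   215.5] rot [ 3.141e+00  2.000e-03 -3.085e+00] F [ 0.2 -0.4  0.3] gap -0.3 gf 0.0 | delta cm [ 6.11 -0.05  5.04] turn 0.002
s red [([194, 140, 4, 5, 17], [195.4, 141.9]), ([108, 233, 36, 22, 257], [125.8, 243.5])]
s ora [([485, 59, 27, 36, 554], [501.6, 77.1]), ([209, 140, 19, 21, 254], [218.4, 152.0]), ([107, 233, 37, 23, 241], [124.0, 244.7])]
t red [([270, 55, 10, 34, 260], [274.5, 70.7])]
t ora []
[195.3729226  141.44760177] [331.35904395 162.18676299]
[228.30512915 162.17787502] [204.53649203 144.75812013]
[194.76129064 141.74413361] [331.28293564 161.41141914]
[227.75288529 162.47093902] [203.96987316 145.03198771]
```

View pics/k8.png

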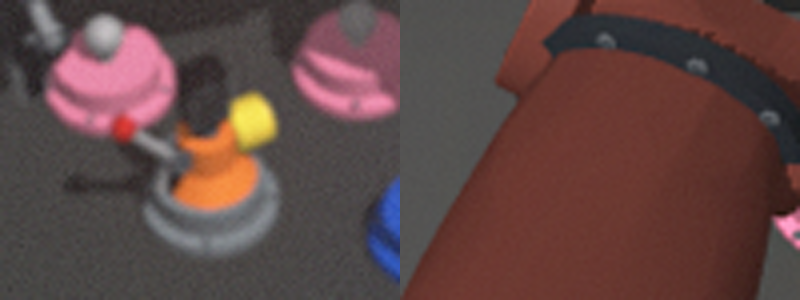

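The coupler sits flat on the grey mount with the lever up, knob at scene px (195.4,141.9), which matches the prediction of (195,141.6). Next I press the lever down with closed fingers.

{"op": "servo_tool", "data": {"moves": [[2,0,0,0],[2,0,1,0],[2,0,1.5,0],[0,0,1.5,0],[0,0,0,0]]}}

```text
clock: 21.95
tcp_pos: [571.0, -217.1, 173.9]
eef_rot: [3.139, -0.004, -3.087]
ft_force: [-0.1, 0.6, -0.7]
finger_gap: -0.3
grasp_force: 0.0
```

{"op": "servo_tool", "data": {"moves": [[0,0,0.5,0],[0,0,0,0],[0,0,0,0]]}}

```text
clock: 22.25
tcp_pos: [574.6, -218.1, 172.3]
eef_rot: [-3.141, 0.001, -3.086]
ft_force: [-0.2, -0.3, 0.1]
finger_gap: -0.1
grasp_force: 0.0
```

```bash
python3 - <<'E'
from fit import *
go(577,-217.8,160.5,np.pi+.055)
E
```

```text
t 22.25 tcp [ 574.6 -218.1  172.3] rot [-3.141e+00  1.000e-03 -3.086e+00] F [-0.2 -0.3  0.1] gap -0.1 gf 0.0 | delta cm [-0.24  0.02  1.18] turn 0.001
```

{"op": "servo_tool", "data": {"moves": [[-0.2,0,0.6,0],[0,0,0.6,0],[-0.47,0,0.37,0],[-0.47,0,0.38,0],[0,0,0,0]]}}

```text
clock: 22.75
tcp_pos: [585.8, -217.2, 151.7]
eef_rot: [3.142, 0.0, -3.086]
ft_force: [-0.3, 0.0, 0.5]
finger_gap: 0.2
grasp_force: 0.1
```

{"op": "servo_tool", "data": {"moves": [[-0.38,0,0.45,0],[-0.38,0,0.46,0],[-0.3,0,0.52,0],[-0.28,0,0.53,0],[0,0,0,0]]}}

```text
clock: 23.25
tcp_pos: [597.7, -216.2, 130.9]
eef_rot: [3.14, -0.003, -3.086]
ft_force: [0.4, 0.5, 0.2]
finger_gap: -0.2
grasp_force: 0.0
```

{"op": "servo_tool", "data": {"moves": [[-0.18,0,0.57,0],[-0.17,0,0.58,0],[-0.1,0,0.55,0],[0,0,0.3,0],[0,0,0,0]]}}

```text
clock: 23.75
tcp_pos: [602.8, -216.2, 112.1]
eef_rot: [3.141, -0.001, -3.086]
ft_force: [1.0, 0.7, 0.8]
finger_gap: -0.0
grasp_force: 0.3
```

```bash
python3 - <<'E'
from fit import *
go(604,-217,110,np.pi+.055)
E
```

```text
t 23.75 tcp [ 602.8 -216.2  112.1] rot [ 3.141e+00 -1.000e-03 -3.086e+00] F [1.  0.7 0.8] gap -0.0 gf 0.26910383719950914 | delta cm [-0.12 -0.09  0.21] turn 0.0
```

{"op": "servo_tool", "data": {"moves": [[0,0,0.2,0],[0,0,0,0]]}}

```text
clock: 23.95
tcp_pos: [603.1, -216.3, 111.1]
eef_rot: [3.142, 0.0, -3.086]
ft_force: [0.3, 0.8, 3.3]
finger_gap: 0.3
grasp_force: 1.6
```

{"op": "servo_tool", "data": {"moves": [[0,0,0.2,0],[0,0,0,0]]}}

```text
clock: 24.15
tcp_pos: [603.8, -216.4, 109.7]
eef_rot: [-3.141, 0.002, -3.086]
ft_force: [0.2, 0.6, 4.9]
finger_gap: -0.1
grasp_force: 2.5
```

{"op": "servo_tool", "data": {"moves": [[0,0,0.2,0],[0,0,0,0]]}}

```text
clock: 24.35
tcp_pos: [604.6, -216.7, 108.3]
eef_rot: [-3.14, 0.004, -3.086]
ft_force: [1.8, -0.0, 6.2]
finger_gap: -0.0
grasp_force: 2.7
```

```bash
python3 - <<'E'
from fit import *
go(604,-217,110,np.pi+.055)
c=camera("scene")
for k in("red","ora"):
        st,ce=msk(c,k);print(k,[(st[i].tolist(),ce[i].round(1).tolist()) for i in range(1,len(st)) if st[i,4]>4])
for a in(0,.1,.2,.4):
    x,y=513,-221.4;r=30+60*np.cos(a);p=[x+r*np.cos(.055),y+r*np.sin(.055),75+60*np.sin(a)];print(a,proj(c,p))
E
```

```text
t 24.35 tcp [ 604.6 -216.7  108.3] rot [-3.14   0.004 -3.086] F [ 1.8 -0.   6.2] gap -0.0 gf 2.7440427616238594 | delta cm [ 0.06 -0.03 -0.17] turn 0.0
red [([188, 157, 4, 4, 12], [189.6, 158.2]), ([108, 233, 36, 21, 254], [126.2, 243.4])]
ora [([485, 59, 27, 36, 549], [501.7, 77.0]), ([209, 141, 19, 20, 256], [218.2, 151.9]), ([188, 157, 4, 2, 5], [189.8, 157.4]), ([107, 233, 37, 22, 250], [124.0, 244.6])]
0 [188.45565608 157.61630183]
0.1 [188.30933008 156.17029745]
0.2 [188.34843197 154.64473303]
0.4 [188.9868557  151.41787464]
```

The force has built to 6 N, well past the 1.5 N the lever needs, and the knob is at px (189.6,158.2), which matches fully down. I'll retreat and verify.

{"op": "servo_tool", "data": {"moves": [[0,0,-0.5,0],[0,0,-2,0],[0,0,-3,0],[0,0,-3,0],[0,0,-3,0]]}}

```text
clock: 24.9
tcp_pos: [601.9, -216.1, 221.5]
eef_rot: [3.141, -0.003, -3.086]
ft_force: [0.3, -0.3, 0.5]
finger_gap: 0.1
grasp_force: 0.0
```

{"op": "servo_tool", "data": {"moves": [[-2,2,0,0],[-3,4,0,0],[-3,4,0,0],[-3,4,0,0],[-2,4,0,0]]}}

```text
clock: 25.4
tcp_pos: [723.5, -27.9, 220.6]
eef_rot: [-3.141, -0.001, -3.087]
ft_force: [0.6, 0.3, 1.0]
finger_gap: 0.5
grasp_force: 0.0
```

{"op": "servo_tool", "data": {"moves": [[0,4,0,0],[0,4,0,0],[0,2,0,0],[0,0,0,0],[0,0,0,0]]}}

```text
clock: 25.9
tcp_pos: [717.0, 69.6, 221.1]
eef_rot: [-3.14, -0.001, -3.086]
ft_force: [0.6, -0.2, 0.2]
finger_gap: -0.1
grasp_force: 0.0
```

```bash
python3 - <<'E'
from fit import *
go(604,-217,110,np.pi+.055)
c=camera("scene");d=camera("top")
a=cv2.resize(c["color"][110:185,165:265,::-1],(400,300),interpolation=cv2.INTER_CUBIC)
b=cv2.resize(d["color"][140:215,270:370,::-1],(400,300),interpolation=cv2.INTER_CUBIC)
cv2.imwrite("pics/k9.png",np.hstack([a,b]))
for C in(c,d):
  for k in("red","ora"):
    st,ce=msk(C,k);print(k,[(st[i].tolist(),ce[i].round(1).tolist()) for i in range(1,len(st)) if st[i,4]>4])
try: fit(c,d,(189,157.5),(331,150),(218,152),(329,185),38)
except Exception as e: print(e)
E
```

```text
t 25.9 tcp [717.   69.6 221.1] rot [-3.140e+00 -1.000e-03 -3.086e+00] F [ 0.6 -0.2  0.2] gap -0.1 gf 0.0 | delta cm [ 12.87 -27.97  11.16] turn 0.001
red [([108, 233, 36, 22, 254], [126.2, 243.5])]
ora [([510, 83, 2, 12, 15], [510.8, 89.4]), ([209, 141, 19, 21, 247], [218.3, 152.3]), ([107, 235, 37, 20, 224], [122.8, 245.4])]
red [([270, 55, 10, 34, 260], [274.5, 70.7]), ([325, 152, 7, 6, 34], [328.0, 154.7])]
ora [([315, 178, 12, 23, 183], [320.6, 189.1]), ([334, 193, 6, 5, 12], [337.1, 194.7])]
knob [ 778.1 -329.5 -418.3] 166.8 pose [ 5.76813e+02 -2.01101e+02  1.65000e-01 -6.87800e+00] [  -7.43    6.42  -15.31   13.5   102.28 -129.94  -24.88  -32.46]
```

I've now viewed 11 pictures, one over the limit of 10, so I'll check the rest by numbers only. The arm hides the knob in the scene view, so I'll move it aside.

{"op": "servo_tool", "data": {"moves": [[0,4,0,0],[0,5,0,0],[0,5,0,0],[0,4,0,0],[0,0,0,0]]}}

```text
clock: 26.5
tcp_pos: [706.9, 254.1, 221.6]
eef_rot: [3.139, 0.0, -3.083]
ft_force: [-0.0, -0.8, 0.1]
finger_gap: -0.1
grasp_force: 0.0
```

```bash
python3 - <<'E'
from fit import *
c=camera("scene");d=camera("top")
s,k1=pick(c,"red",(189,157.5));t,k2=pick(d,"red",(328,154.7))
print(s,k1,t,k2,"knob",tri(c,k1,d,k2)); S0=dict(np.load("scene4.npz"))
print("ora",pick(c,"ora",(218,152))[0],"at seating",pick(S0,"ora",(218,152))[0])
for a in(0,.05,.1,.2):
    x,y=513,-221.4;r=30+60*np.cos(a);p=[x+r*np.cos(.055),y+r*np.sin(.055),75+60*np.sin(a)];print(a,proj(c,p),proj(d,p))
E
```

```text
[187 154   5   6  23] [188.86956522 156.69565217] [325 152   7   7  36] [327.86111111 154.88888889] knob (array([ 601.67764608, -216.40702522,   78.48300051]), np.float64(1.0023227840896107))
ora [189 154   2   1   2] at seating [209 140  19  21 254]
0 [188.45565608 157.61630183] [327.56313533 154.85336579]
0.05 [188.35949004 156.90416646] [327.7450404  154.67195493]
0.1 [188.30933008 156.17029745] [327.93048355 154.54490924]
0.2 [188.34843197 154.64473303] [328.31024459 154.45712097]
```

```bash
python3 -c "
from bench import workorder
print(workorder.close_job())"
```

```text
the job is handed in; nothing more can be done
None
```

I've handed the job in: the coupler is seated flat on the smaller grey-mount ball and the lever is pressed fully down (knob within about 3 mm of its locked height), though I viewed 11 pictures against the limit of 10 and my first lever pinch briefly tipped the coupler before I set it back.

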